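# Pass a portion tray through the spring stop

### The arm

A 6-joint arm with a two-finger parallel gripper is mounted at the origin on the work surface. World frame = base frame: x ahead of the robot, y to its left, z up, the work surface at z = 0. Lengths are in m, angles in rad, forces in N, time in s.
With the tool pointing down it reaches from about 0.35 to 0.775 m from the base axis. Payload 7.3 kg.
Tool frame: the origin (TCP) lies at the very end of the fingers, on their centre line; the grasp point (between the pads) lies 19 mm behind it (robot.tcp_to_grasp is the distance from the TCP to the grasp point, in m); z points along the fingers, y is the direction in which the jaws open and shut (so a half turn about z gives the same grasp; the last joint's range is limited). The gripper opens to 92 mm and grips with 3 to 60 N. Pads are 19 mm wide; open, the fingers measure 130 mm over their backs; the gripper's body (75 mm by 190 mm) begins 47 mm behind the grasp point.
Start: joints at [1.196, 0.342, 1.524, -0, 1.275, -0.146], TCP at [0.119, 0.511, 0.227] pointing down, gripper open.
Joint ranges: [-2.53, 2.53], [-0.77, 2.02], [0.04, 2.7], [-1, 4.14], [0.28, 2.66], [-3.11, 3.11]. Speed limits (rad/s): [2.57, 2.57, 3.14, 3.14, 3.14, 3.14].

### API

Orientations are given as [roll, pitch, yaw] about the fixed x, y, z axes, in that order (R = Rz(yaw) Ry(pitch) Rx(roll)).
In Python, from cell import robot gives the robot as it stands.
- The arm moves only by the tool arm_command, never from a script. Its argument "motion" is a list that holds one entry, the list of rows, each a list of 7 numbers: the turn, a rotation vector about the tool's x, y, z in units of 90 degrees (1.0 is 90 degrees), then the shift along the tool's x, y, z in units of 30 cm (1.0 is 30 cm), then the opening, from -1 (shut) to 1 (fully open). In form: [[[wx, wy, wz, tx, ty, tz, grip], ...]]. A call has 1 to 8 rows; each row is the pose to reach, as a shift and turn from the pose commanded when the call began, along the tool's axes at that moment; what a row does not reach only later rows make up. A row lasts 1/10 s, in which the tool goes at most 50 mm and 8.59 degrees, less where a joint would pass 70% of its speed; a pose out of reach is approached as far as the arm can. A call with a number of a shift or a turn outside -1 to 1 is refused whole. A call with a gripper value outside its range is refused whole. The fingers move at their own pace and stop on an object; "grip_force" is the grip in N (left out, the last holds). Time passes only in rows, so rows that repeat a pose let the fingers close. It gives the time, the measured TCP pose, the force and the opening at its end, in the units of the state.
- robot.observe(): the state, without advancing time (a new reading comes with each control period).
- robot.read_camera(name): name is "scene" or "top"; returns a dict with "image" (420x560x3 uint8, red, green, blue), "z_map" (420x560 float32, m along the optical axis (not along the pixel's ray), 0 where there is no reading), "fov_y" (degrees; the focal length in pixels is half the picture's height over the tangent of half this angle, whatever the lens; pixels are square), "cx", "cy" (the principal point, pixels), "k1" (the pictures are not rectified: a ray, as slopes to the right and down, at radius r is drawn at 1 + k1 r^2 times it, then the intrinsics apply), "cam_to_world" (4x4, takes a point from camera to world coordinates). Camera axes: x right, y down, z forward; pixel columns grow to the right and rows downward; lengths in m; the calibration is good to about 2 mm. A picture is of the moment at which its call begins.
- robot.hand_in(): hands the job in, once; it reports no verdict.
The state is a dict: "time": time; "qpos": joint angles; "qvel": joint speeds; "joint_efforts": joint torques, N m; "tool_pos": TCP position; "tool_rot": TCP orientation; "contact_force": force on the tool from outside, world axes, zero at the start; "torque": the same for the moment, N m; "opening": finger opening in m.
Only numpy, scipy, OpenCV 4.12 (cv2) and the standard library are available. Lean on these libraries where they do the work, as an engineer would, in place of code of your own. Each camera call takes 0.05 s, during which the arm holds its last target.

### The job

Press the long steel plate of the spring stop down with the fingertips and keep it held down while you push the black tray of cups along the lane towards the end bar, until the tray has gone right over and past the two stop pins. Then let go so that the pins spring fully up behind the tray, shutting it in between the pins and the end bar. Push the tray only, do not lift or tip it, and leave the wooden box, the bottle and the spare cup where they stand.

Things in the scene. Friction and masses are not known exactly. Their poses are not given: they have to be found in the camera images.
- lane: Fixed metal lane, 415 x 190 mm. Origin: table level, midway between the stop pins; x = the way the tray must go, y left, z up. Lane x -265 (open end) to +150 mm. Central trough 110 mm wide; the tray slides on the runners beside it (tops 26 mm above the table). Side guides 42 mm high, inner faces y = +-82.5 mm. End bar: near face x = +138 mm, 52 mm high.
- stop (a joint): Spring stop: flat steel plate in the trough with two upright pins. Value = how far it is pressed down, m: 0 up (pin tops 10 mm above the runners), 0.013 fully down; pins are below the tray's underside beyond 0.010. Moves straight down wherever pressed, springs back when let go, and would lift the tray if let up under it. Pressing takes about 3 N to start, 8 N fully down.
- plate_top (a point): Point on the plate's top face, on the centre line at lane x = -225 mm, 22 mm above the table when up, 9 mm when down. Plate: 104 mm wide, lane x -260 to +15 mm, flat but for the pins: black rubber-capped, 8 mm thick, 14 mm tall, at lane x = 0, y = +-45 mm, so fingers can run along its middle and between the pins (82 mm clear). At first 70 mm or more is bare behind the tray.
- tray_mid (a point): Middle of the loose black tray with six filled cups fixed in it, 13 mm above its underside. 120 mm along the lane (its x axis), 160 mm across, walls 26 mm high, food to about 35 mm, 0.45 kg, 2 mm play at each side. Flat back wall 60 mm behind the point. Starts on the runners with the point at lane x -125 to -75 mm; in the bay it is at +64 (at the pins) to +78 mm (at the end bar).
- woodbox_mid (a point): Middle of a loose round wooden lidded box, 116 mm across, 83 mm high, standing beside the lane. A bystander.
- sauce_mid (a point): Middle of a loose amber bottle, 44 mm across, 120 mm high, standing beside the lane. A bystander.
- sparecup_mid (a point): Middle of a loose empty white cup, 52 mm across, 45 mm high, standing beyond the end bar. A bystander.
There are look-alikes about, which are no part of the job. Of the things like the part that bears tray_mid, leave any that is blue or purple; of the rest the smaller one is meant.

How it is judged:
On the way, in this order (a step that is already met when the one before it is completed fails the run):
1. the stop is pressed down with the tray still before the pins (value of joint stop above 0.01 m and x of tray_mid in the frame of lane below -0.062 m), for 0.05 s.
2. the tray is over the pins with the stop held down (value of joint stop above 0.0095 m and x of tray_mid in the frame of lane between -0.02 and 0.05 m), for 0.1 s.
At the end, for the whole second after the job is handed in: The tray rests flat on the runners wholly between the pins and the end bar (its centre 62 to 81 mm past the pin line, within 6 mm of the lane's centre line, at rest), and the stop is up behind it (less than 2 mm from fully up) (x of tray_mid in the frame of lane between 0.062 and 0.081 m and y of tray_mid in the frame of lane between -0.006 and 0.006 m and value of joint stop below 0.002 m and z of tray_mid in the frame of lane below 0.042 m and angle between tray_mid's own z axis and vertical below 0.05 rad and linear speed of tray below 0.01 m/s); the robot touches nothing.
It fails at once if the stop is let up while the tray is over the pins (x of tray_mid in the frame of lane between -0.054 and 0.054 m and value of joint stop below 0.008 m).
It fails at once if the tray is lifted or tipped (z of tray_mid in the frame of lane above 0.047 m or angle between tray_mid's own z axis and vertical above 0.12 rad).
It fails at once if the wooden box is moved or knocked over (distance of woodbox_mid from where it was at the start of the episode above 0.02 m or angle between woodbox_mid's own z axis and vertical above 0.3 rad).
It fails at once if the bottle is moved or knocked over (distance of sauce_mid from where it was at the start of the episode above 0.02 m or angle between sauce_mid's own z axis and vertical above 0.3 rad).
It fails at once if the spare cup is moved or knocked over (distance of sparecup_mid from where it was at the start of the episode above 0.02 m or angle between sparecup_mid's own z axis and vertical above 0.3 rad).
It also fails if it takes over 48 s, if anything falls off the work surface, if the arm or the gripper's body presses on something with over 40 N, if the wrist force passes 120 N, or if a joint passes its speed limit or range.

## Working session

There is one attempt and no reset: what is moved stays moved. The work goes in short steps, Python scripts to look and compute and a tool call to move; the robot and the scene stay as the last step left them, time stands still between calls to the robot, and variables do not carry over. Pictures are saved under pics/ and viewed, and the job is handed in when it is done.

Besides the shell and the picture viewer there is one more tool, called after "Request:" in YAML: its name, and indented under it one key for each argument. arm_command: Moves the arm, as the interface text tells. Its arguments: {"type":"object","properties":{"motion":{"type":"array"},"grip_force":{"type":"number"}},"required":["motion"]}

```bash
mkdir -p pics; ls; cat > h.py <<'E'
import numpy as np, cv2
from cell import robot
def shot(n,tag):
    c=robot.read_camera(n); np.savez(f'{tag}.npz',**{k:np.asarray(v) for k,v in c.items()})
    cv2.imwrite(f'pics/{tag}.png',c['image'][:,:,::-1]); return c
def load(tag): return {k:v for k,v in np.load(f'{tag}.npz').items()}
def KD(c):
    h=c['image'].shape[0]; f=h/2/np.tan(np.radians(float(c['fov_y']))/2)
    return np.array([[f,0,float(c['cx'])],[0,f,float(c['cy'])],[0,0,1.]]),np.array([float(c['k1']),0,0,0,0.])
def rays(c,uv):
    K,D=KD(c); p=cv2.undistortPointsIter(np.asarray(uv,float).reshape(-1,1,2),K,D,None,None,(3,50,1e-9))[:,0] if hasattr(cv2,'undistortPointsIter') else cv2.undistortPoints(np.asarray(uv,float).reshape(-1,1,2),K,D)[:,0]
    return np.c_[p,np.ones(len(p))]
def onplane(c,uv,z):
    T=c['cam_to_world']; d=rays(c,uv)@T[:3,:3].T; o=T[:3,3]; s=(z-o[2])/d[:,2]; return o+d*s[:,None]
def cloud(c):
    h,w=c['z_map'].shape; v,u=np.mgrid[:h,:w]; d=rays(c,np.c_[u.ravel(),v.ravel()]); T=c['cam_to_world']
    return ((d*c['z_map'].reshape(-1,1))@T[:3,:3].T+T[:3,3]).reshape(h,w,3)
def proj(c,P):
    K,D=KD(c); T=np.linalg.inv(c['cam_to_world']); q=cv2.projectPoints(np.asarray(P,float).reshape(-1,1,3),cv2.Rodrigues(T[:3,:3])[0],T[:3,3],K,D)[0]; return q[:,0]
E
python3 - <<'E'
from h import *
a=shot('scene','s0');b=shot('top','t0')
print(a['cam_to_world'],b['cam_to_world'],a['fov_y'],b['fov_y'],a['k1'],b['k1'])
print(robot.observe())
E
```

```text
pics
[[ 0.86412381  0.35421623 -0.35752049  0.87206862]
 [ 0.50315885 -0.59249875  0.62910763 -0.61365552]
 [ 0.01100969 -0.72351648 -0.69021931  0.79591978]
 [ 0.          0.          0.          1.        ]] [[-0.02905369 -0.98950304  0.14156133  0.36041956]
 [-0.99886974  0.03407024  0.03314297  0.0356907 ]
 [-0.0376181  -0.14043841 -0.98937452  1.18921319]
 [ 0.          0.          0.          1.        ]] 46.44982508780794 45.22960844707755 0.011399863502261761 -0.06363239542225234
{'time': 0.1, 'qpos': array([ 1.19597602e+00,  3.42635567e-01,  1.52488522e+00, -5.29884447e-06,
        1.27539078e+00, -1.46003138e-01]), 'qvel': array([-3.00459790e-04, -2.03583909e-03, -5.44471599e-04,  8.02220206e-04,
       -6.36991816e-04,  7.48445466e-05]), 'joint_efforts': array([ 1.51464199e-03, -4.31998372e+01, -2.44691652e+01,  7.19531067e-02,
        5.24609245e-02, -7.46769319e-05]), 'tool_pos': array([0.11893776, 0.51099696, 0.22613619]), 'tool_rot': array([-3.14028704e+00, -1.86867950e-04,  2.91277691e+00]), 'contact_force': array([ 0.00833048, -0.31541725,  0.42298085]), 'torque': array([-0.02618128,  0.01317803,  0.05178795]), 'opening': 0.09206875278235345}
```

```bash
python3 -c "
import cv2
for n in 's0','t0':print(cv2.imread('pics/%s.png'%n).shape)"
```

```text
(420, 560, 3)
(420, 560, 3)
```

View pics/s0.png

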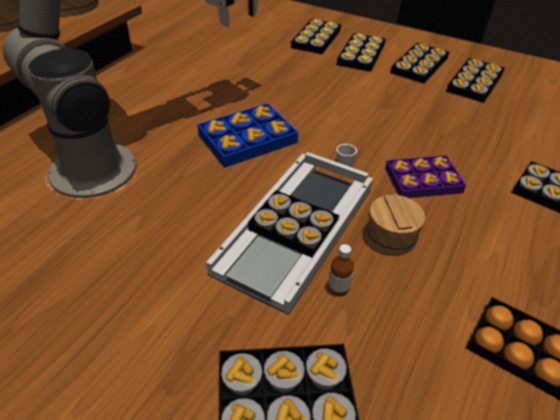

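View pics/t0.png

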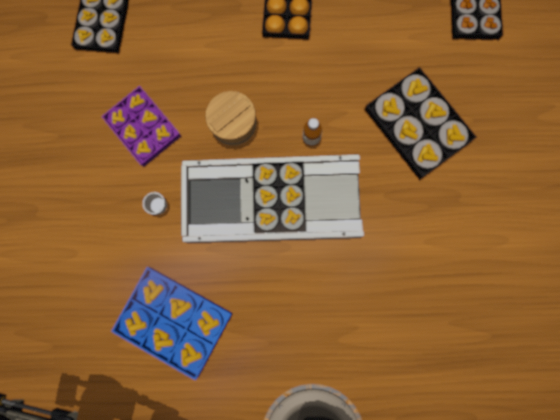

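The scene shot shows the lane mid-picture (from about (212,265) to (370,180)) with the black tray in it. In the top view the lane spans columns 181–362 and rows 156–241, the end bar is at the left and the tray is at about (278,196). The pins are near (248,182) and (248,216). The box is at (231,117), the bottle at (313,130) and the spare cup at (154,203).

```bash
python3 - <<'E'
from h import *
c=load('t0'); im=cv2.imread('pics/t0.png')[140:260,165:380]
cv2.imwrite('pics/t0z.png',cv2.resize(im,None,fx=3.7,fy=3.7,interpolation=cv2.INTER_CUBIC))
P=cloud(c); g=c['image'].astype(int)
sub=np.zeros(g.shape[:2],bool); sub[148:250,172:372]=True
# guide tops: height 36..47mm ; 
for lo,hi in((.038,.046),(.047,.057),(.022,.030),(.015,.0215),(.055,.07)):
    m=sub&(P[...,2]>lo)&(P[...,2]<hi); q=P[m]; print(lo,hi,m.sum(),q.min(0),q.max(0))
m=sub&(P[...,2]>.02)&(g.min(2)>110)
pts=P[m][:,:2].astype(np.float32); r=cv2.minAreaRect(pts); print(r); print(cv2.boxPoints(r))
E
```

```text
0.038 0.046 1950 [ 0.44767384 -0.13127332  0.03800142] [0.63859223 0.28408802 0.04599743]
0.047 0.057 2286 [ 0.44847535 -0.12265373  0.04701039] [0.63507949 0.28465026 0.05699508]
0.022 0.03 4732 [ 0.44768379 -0.13183827  0.02200098] [0.62718972 0.27887364 0.02999684]
0.015 0.0215 1305 [ 0.44753827 -0.13139615  0.0150176 ] [0.62758325 0.28196377 0.02149821]
0.055 0.07 1158 [ 0.46472064 -0.00141912  0.05500164] [0.62350532 0.28240025 0.06823638]
((0.4998548626899719, 0.07650336623191833), (0.41699832677841187, 0.278692364692688), 89.875244140625)
[[ 0.36005503 -0.1316919 ]
 [ 0.6387467  -0.13229871]
 [ 0.6396547   0.28469864]
 [ 0.36096305  0.28530544]]
```

View pics/t0z.png

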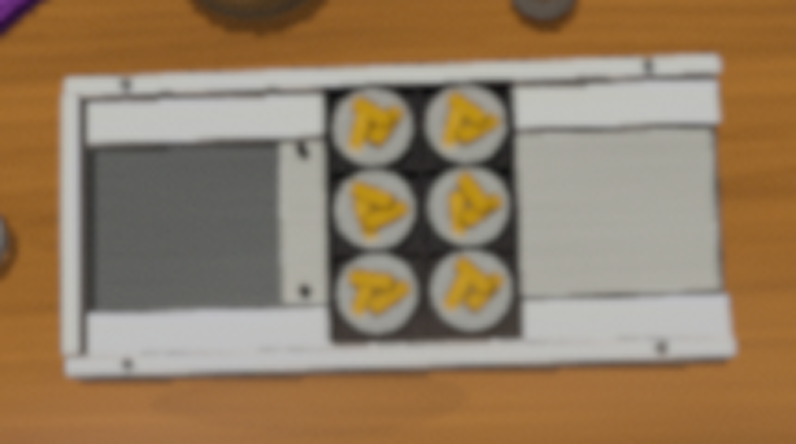

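```bash
python3 - <<'E'
from h import *
c=load('t0');P=cloud(c); g=c['image'].astype(int)
# corners from zoom, px -> ray
Z=lambda l:[(165+(u+.5)/3.7-.5,140+(v+.5)/3.7-.5) for u,v in l]
print('guide corners@42',onplane(c,Z([(720,56),(735,357)]),.042).round(4).tolist())
print('endbar corners@52',onplane(c,Z([(64,78),(66,377)]),.052).round(4).tolist())
print('guide inner @42',onplane(c,Z([(720,76),(88,98),(730,340),(80,353)]),.042).round(4).tolist())
print('tray top corners@52',onplane(c,Z([(326,90),(333,342),(521,339),(513,88)]),.052).round(4).tolist())
print('pins@36',onplane(c,Z([(303,148),(305,291)]),.036).round(4).tolist())
print('plate end @22',onplane(c,Z([(280,142),(282,303),(716,125),(720,292)]),.022).round(4).tolist())
print('table under z',P[255,200:340:40,2], 'plate z',np.median(P[185:210,312:350,2]),'runner z',np.median(P[166:170,310:350,2]))
# bystanders
for n,(a,b,u,v) in dict(box=(95,150,205,262),bottle=(112,150,298,328),cup=(190,218,140,168)).items():
    q=P[a:b,u:v].reshape(-1,3); q=q[q[:,2]>.02]; print(n,q.min(0).round(3),q.max(0).round(3),np.median(q,0).round(3))
E
```

```text
guide corners@42 [[0.6365, -0.1315, 0.042], [0.4471, -0.1305, 0.042]]
endbar corners@52 [[0.6356, 0.2813, 0.052], [0.4472, 0.2807, 0.052]]
guide inner @42 [[0.6236, -0.1308, 0.042], [0.6245, 0.2681, 0.042], [0.4577, -0.128, 0.042], [0.4626, 0.274, 0.042]]
tray top corners@52 [[0.6215, 0.1161, 0.052], [0.4636, 0.1155, 0.052], [0.4617, 0.0005, 0.052], [0.6184, -0.0005, 0.052]]
pins@36 [[0.5883, 0.1326, 0.036], [0.4975, 0.1334, 0.036]]
plate end @22 [[0.5955, 0.1485, 0.022], [0.492, 0.1493, 0.022], [0.5965, -0.1294, 0.022], [0.4897, -0.1262, 0.022]]
table under z [ 0.00073167  0.00462687 -0.00378747 -0.00110999] plate z 0.02215636389574205 runner z 0.026469173846883076
box [0.36  0.036 0.02 ] [0.784 0.221 1.189] [0.726 0.162 0.076]
bottle [ 0.36  -0.047  0.021] [0.712 0.036 1.189] [ 0.684 -0.022  0.081]
cup [0.36  0.036 0.02 ] [0.565 0.376 1.189] [0.543 0.36  0.04 ]
```

Request:
arm_command:
  motion:
    - [[0.1, 0, 0.1, -0.2, -0.17, 0, -0.5], [0, 0, 0.2, -0.4, -0.34, 0, -0.5], [0, 0, 0.3, -0.6, -0.5, 0, -0.5], [0, 0, 0.4, -0.8, -0.66, 0, -0.5], [0, 0, 0.45, -0.9, -0.76, 0, -0.5], [0, 0, 0.5, -0.9, -0.76, 0, -0.5], [0, 0, 0.5, -0.9, -0.76, 0, -0.5], [0, 0, 0.5, -0.9, -0.76, 0, -0.5]]

```text
time: 0.9
tool_pos: [0.333, 0.224, 0.2266]
tool_rot: [3.142, 0.002, 2.12]
contact_force: [-0.2, 0.5, 0.1]
opening: 0.0325
```

Request:
arm_command:
  motion:
    - [[0, 0, 0.09, -0.15, 0.02, 0, -0.5], [0, 0, 0.18, -0.3, 0.04, 0, -0.5], [0, 0, 0.27, -0.45, 0.06, 0, -0.5], [0, 0, 0.354, -0.6, 0.08, 0, -0.5], [0, 0, 0.354, -0.75, 0.09, 0, -0.5], [0, 0, 0.354, -0.9, 0.1, 0, -0.5], [0, 0, 0.354, -1.0, 0.1, 0, -0.5], [0, 0, 0.354, -1.0, 0.1, 0, -0.5]]

```text
time: 1.7
tool_pos: [0.5157, -0.0131, 0.2258]
tool_rot: [-3.141, 0.0, 1.568]
contact_force: [0.4, 0.2, 0.0]
opening: 0.0224
```

```bash
python3 - <<'E'
from h import *
print(robot.observe())
E
```

```text
{'time': 1.7, 'qpos': array([-1.73671350e-01,  3.26351871e-01,  1.54981130e+00, -5.09981584e-04,
        1.26580759e+00, -1.70987689e-01]), 'qvel': array([ 0.05758257, -0.03615774,  0.05795911,  0.02423919,  0.01262667,
        0.04255535]), 'joint_efforts': array([ -1.65152527, -41.59322619, -25.32264411,  -0.16723042,
        -0.05911414,  -0.43061667]), 'tool_pos': array([ 0.51572066, -0.01306764,  0.22582804]), 'tool_rot': array([-3.14113726e+00,  4.14951465e-04,  1.56826599e+00]), 'contact_force': array([0.43951177, 0.20995898, 0.03984861]), 'torque': array([-0.05482909,  0.04840897, -0.021689  ]), 'opening': 0.022403947251462768}
```

Request:
arm_command:
  motion:
    - [[0, 0, 0, -0.17, 0.09, 0, -0.5], [0, 0, 0, -0.17, 0.09, 0.1, -0.5], [0, 0, 0, -0.17, 0.09, 0.25, -0.5], [0, 0, 0, -0.17, 0.09, 0.4, -0.5], [0, 0, 0, -0.17, 0.09, 0.5, -0.5], [0, 0, 0, -0.17, 0.09, 0.55, -0.5], [0, 0, 0, -0.17, 0.09, 0.55, -0.5]]

```text
time: 2.4
tool_pos: [0.5392, -0.0598, 0.0593]
tool_rot: [-3.136, -0.002, 1.573]
contact_force: [-0.1, 1.3, 0.3]
opening: 0.0227
```

```bash
python3 - <<'E'
from h import *
print(robot.observe())
shot('scene','s1');c=shot('top','t1')
E
```

```text
{'time': 2.4, 'qpos': array([-2.52017306e-01,  5.65318130e-01,  1.67855662e+00,  4.98739495e-04,
        9.03795457e-01, -2.54038319e-01]), 'qvel': array([-0.00474639, -0.04853184, -0.04928127,  0.00124283,  0.03669281,
       -0.00353333]), 'joint_efforts': array([-2.81133112e-01, -4.74735832e+01, -1.83835244e+01,  4.28740669e-02,
       -3.62438047e-01,  4.64436976e-03]), 'tool_pos': array([ 0.53917131, -0.05981143,  0.05926965]), 'tool_rot': array([-3.13580810e+00, -1.90483684e-03,  1.57250210e+00]), 'contact_force': array([-0.09135746,  1.25086507,  0.34907171]), 'torque': array([-0.12264313,  0.0494527 ,  0.00176323]), 'opening': 0.02272057258125298}
```

View pics/s1.png

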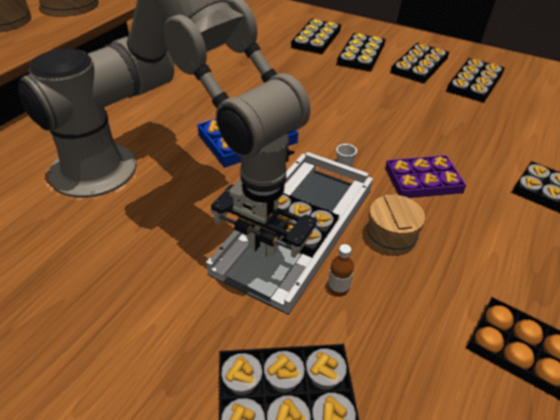

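View pics/t1.png

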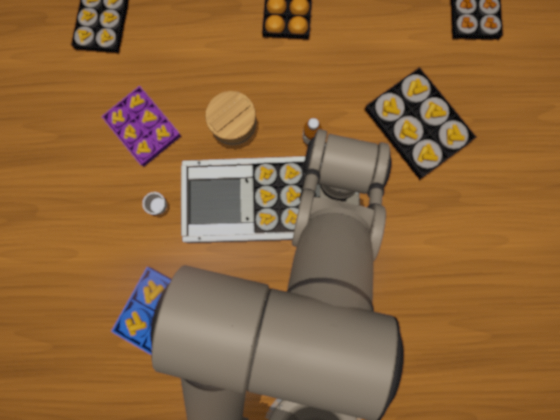

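The gripper, at about (262,245) in the scene view, is over the bare plate behind the tray and clear of the bottle at (341,270). I'll press down in steps.

Request:
arm_command:
  motion:
    - [[0, 0, 0, -0.01, 0.012, 0.05, -0.5], [0, 0, 0, -0.01, 0.012, 0.09, -0.5], [0, 0, 0, -0.01, 0.012, 0.11, -0.5], [0, 0, 0, -0.01, 0.012, 0.12, -0.5], [0, 0, 0, -0.01, 0.012, 0.13, -0.5], [0, 0, 0, -0.01, 0.012, 0.13, -0.5]]

```text
time: 3.1
tool_pos: [0.5449, -0.0648, 0.0226]
tool_rot: [3.142, -0.0, 1.571]
contact_force: [0.2, -0.2, -0.4]
opening: 0.023
```

Request:
arm_command:
  motion:
    - [[0, 0, 0, 0, 0, 0.01, -0.5], [0, 0, 0, 0, 0, 0.02, -0.5], [0, 0, 0, 0, 0, 0.02, -0.5]]

```text
time: 3.4
tool_pos: [0.5452, -0.0649, 0.0169]
tool_rot: [3.141, 0.0, 1.571]
contact_force: [-1.3, 0.0, 5.0]
opening: 0.0227
```

Request:
arm_command:
  motion:
    - [[0, 0, 0, 0, 0, 0.01, -0.5], [0, 0, 0, 0, 0, 0.015, -0.5], [0, 0, 0, 0, 0, 0.015, -0.5]]

```text
time: 3.7
tool_pos: [0.5452, -0.0649, 0.0126]
tool_rot: [3.141, 0.0, 1.571]
contact_force: [-0.8, 0.0, 7.2]
opening: 0.0231
```

Request:
arm_command:
  motion:
    - [[0, 0, 0, 0, 0, 0.008, -0.5], [0, 0, 0, 0, 0, 0.012, -0.5], [0, 0, 0, 0, 0, 0.012, -0.5]]

```text
time: 4.0
tool_pos: [0.5452, -0.0649, 0.0093]
tool_rot: [3.141, 0.0, 1.571]
contact_force: [-1.9, 0.1, 7.9]
opening: 0.0227
```

Request:
arm_command:
  motion:
    - [[0, 0, 0, 0, 0, 0.003, -0.5], [0, 0, 0, 0, 0, 0.003, -0.5]]

```text
time: 4.2
tool_pos: [0.5453, -0.0649, 0.0091]
tool_rot: [3.14, 0.0, 1.571]
contact_force: [-3.0, 0.1, 11.9]
opening: 0.0226
```

Force has jumped at z = 0.009, so the plate is bottomed. Next I'll slide forward.

Request:
arm_command:
  motion:
    - [[0, 0, 0, 0.02, 0, 0.001, -0.5], [0, 0, 0, 0.04, 0, 0.001, -0.5], [0, 0, 0, 0.06, 0, 0.001, -0.5], [0, 0, 0, 0.08, 0, 0.001, -0.5], [0, 0, 0, 0.1, 0, 0.001, -0.5], [0, 0, 0, 0.12, 0, 0.001, -0.5], [0, 0, 0, 0.135, 0, 0.001, -0.5], [0, 0, 0, 0.15, 0, 0.001, -0.5]]

```text
time: 5.0
tool_pos: [0.5471, -0.0214, 0.0092]
tool_rot: [3.136, 0.003, 1.572]
contact_force: [-0.2, -7.8, 10.1]
opening: 0.0231
```

Request:
arm_command:
  motion:
    - [[0, 0, 0, 0.01, -0.002, 0.001, -0.5], [0, 0, 0, 0.025, -0.005, 0.002, -0.5], [0, 0, 0, 0.04, -0.008, 0.002, -0.5], [0, 0, 0, 0.055, -0.01, 0.002, -0.5], [0, 0, 0, 0.07, -0.01, 0.002, -0.5], [0, 0, 0, 0.085, -0.01, 0.002, -0.5]]

```text
time: 5.6
tool_pos: [0.545, 0.0031, 0.0092]
tool_rot: [3.134, 0.004, 1.572]
contact_force: [1.2, -13.2, 14.5]
opening: 0.0227
```

```bash
python3 - <<'E'
from h import *
print(robot.observe())
shot('scene','s2');c=shot('top','t2')
cv2.imwrite('pics/t2z.png',cv2.resize(cv2.imread('pics/t2.png')[140:260,165:380],None,fx=3.7,fy=3.7,interpolation=cv2.INTER_CUBIC))
cv2.imwrite('pics/s2z.png',cv2.resize(cv2.imread('pics/s2.png')[140:310,190:390],None,fx=3.5,fy=3.5,interpolation=cv2.INTER_CUBIC))
E
```

```text
{'time': 5.6, 'qpos': array([-0.13319413,  0.63990358,  1.71803709, -0.00418321,  0.7758716 ,
       -0.13142577]), 'qvel': array([ 0.08395818,  0.00036389,  0.00171381, -0.00063983,  0.00195149,
        0.08269752]), 'joint_efforts': array([ 6.16720453e+00, -4.19482291e+01, -1.18704477e+01,  2.73287036e+00,
        6.42666221e-01,  3.25469431e-03]), 'tool_pos': array([0.54498967, 0.00312079, 0.00917099]), 'tool_rot': array([3.13427065, 0.00394636, 1.57198815]), 'contact_force': array([  1.2056071 , -13.17288896,  14.52448235]), 'torque': array([-2.12403995,  0.07766155,  0.13498178]), 'opening': 0.022653784184517047}
```

View pics/t2z.png

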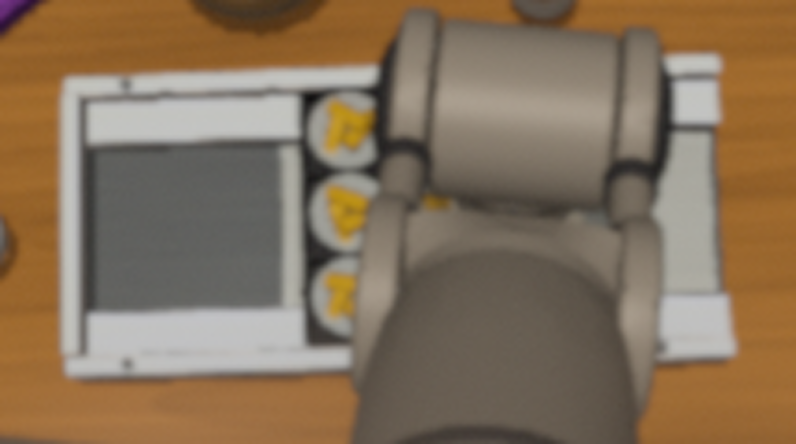

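View pics/s2z.png

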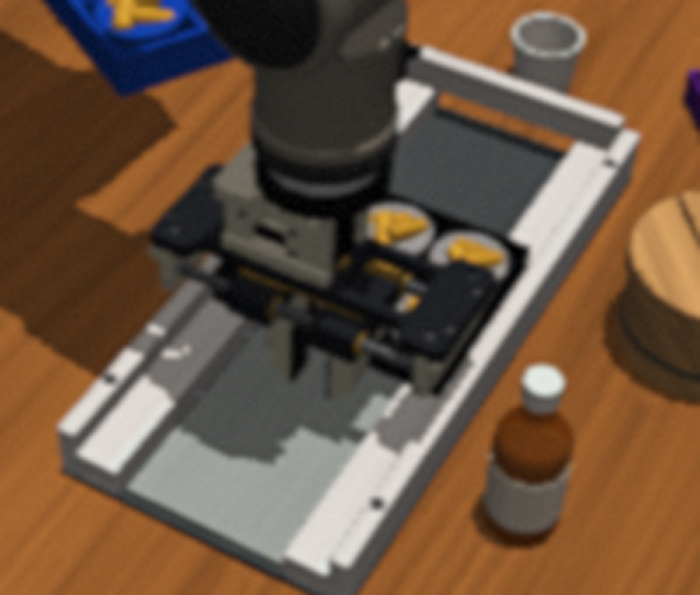

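The fingers are against the tray back, level with about (305,350) in the zoomed scene view. The tray's leading edge in the top view is now at the pins (zoom column 302). The bystanders haven't moved, so I'll go on.

Request:
arm_command:
  motion:
    - [[0, 0, 0, 0.017, 0, 0, -0.5], [0, 0, 0, 0.034, -0.002, 0, -0.5], [0, 0, 0, 0.05, -0.004, 0, -0.5], [0, 0, 0, 0.067, -0.005, 0, -0.5], [0, 0, 0, 0.084, -0.005, 0, -0.5], [0, 0, 0, 0.1, -0.005, 0, -0.5], [0, 0, 0, 0.117, -0.005, 0, -0.5], [0, 0, 0, 0.134, -0.005, 0, -0.5]]

```text
time: 6.5
tool_pos: [0.5433, 0.0434, 0.0091]
tool_rot: [3.135, 0.004, 1.572]
contact_force: [-0.2, -12.8, 14.2]
opening: 0.0227
```

Request:
arm_command:
  motion:
    - [[0, 0, 0, 0.017, 0, 0, -0.5], [0, 0, 0, 0.034, 0, 0, -0.5], [0, 0, 0, 0.05, 0, 0, -0.5], [0, 0, 0, 0.067, 0, 0, -0.5], [0, 0, 0, 0.084, 0, 0, -0.5], [0, 0, 0, 0.1, 0, 0, -0.5], [0, 0, 0, 0.117, 0, 0, -0.5], [0, 0, 0, 0.134, 0, 0, -0.5]]

```text
time: 7.3
tool_pos: [0.5432, 0.0836, 0.0092]
tool_rot: [3.135, 0.003, 1.572]
contact_force: [0.7, -14.0, 15.0]
opening: 0.0226
```

```bash
python3 - <<'E'
from h import *
shot('scene','s3');c=shot('top','t3')
a=cv2.resize(cv2.imread('pics/t3.png')[140:260,165:380],None,fx=3.7,fy=3.7,interpolation=cv2.INTER_CUBIC)
cv2.imwrite('pics/t3z.png',a)
E
```

```text
(no output)
```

View pics/t3z.png

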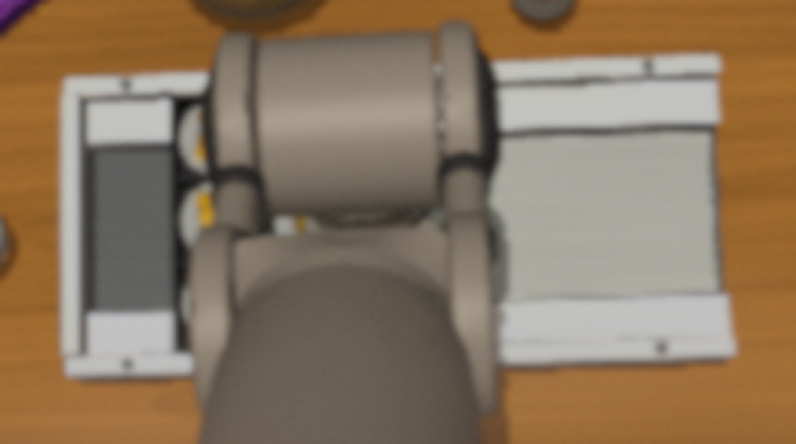

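```bash
python3 - <<'E'
from h import *
c=load('t3')
Z=lambda l:[(165+(u+.5)/3.7-.5,140+(v+.5)/3.7-.5) for u,v in l]
print(onplane(c,Z([(175,98),(179,348),(175,230)]),.052),onplane(c,Z([(88,120),(84,330),(84,230)]),.052), onplane(c,Z([(90,120),(90,330)]),.026))
c=load('t0');print(onplane(c,Z([(326,90),(333,342)]),.052))
print(robot.observe()['tool_pos'],robot.observe()['contact_force'])
E
```

```text
[[0.62000986 0.21105006 0.052     ]
 [0.46289524 0.21045733 0.052     ]
 [0.53633358 0.21201323 0.052     ]] [[0.60803808 0.26616202 0.052     ]
 [0.47588119 0.26935573 0.052     ]
 [0.53831936 0.26900484 0.052     ]] [[0.61364954 0.27013501 0.026     ]
 [0.47839979 0.27087132 0.026     ]]
[[0.62148863 0.11609888 0.052     ]
 [0.46356748 0.11551938 0.052     ]]
[0.54321439 0.08438135 0.00916032] [ 0.52016133 -9.24333159 15.5321726 ]
```

Request:
arm_command:
  motion:
    - [[0, 0, 0, 0.017, 0, 0, -0.5], [0, 0, 0, 0.034, 0, 0, -0.5], [0, 0, 0, 0.05, 0, 0, -0.5], [0, 0, 0, 0.067, 0, 0, -0.5], [0, 0, 0, 0.084, 0, 0, -0.5], [0, 0, 0, 0.1, 0, 0, -0.5], [0, 0, 0, 0.117, 0, 0, -0.5], [0, 0, 0, 0.13, 0, 0, -0.5]]

```text
time: 8.2
tool_pos: [0.543, 0.1228, 0.0092]
tool_rot: [3.136, 0.003, 1.572]
contact_force: [0.9, -13.3, 16.0]
opening: 0.0229
```

Request:
arm_command:
  motion:
    - [[0, 0, 0, 0.01, 0, 0, -0.5], [0, 0, 0, 0.02, 0, 0, -0.5], [0, 0, 0, 0.03, 0, 0, -0.5], [0, 0, 0, 0.036, 0, 0, -0.5], [0, 0, 0, 0.036, 0, 0, -0.5], [0, 0, 0, 0.036, 0, 0, -0.5]]

```text
time: 8.8
tool_pos: [0.543, 0.1338, 0.0092]
tool_rot: [3.136, 0.003, 1.572]
contact_force: [0.4, -11.6, 15.3]
opening: 0.023
```

```bash
python3 - <<'E'
from h import *
shot('scene','s4');c=shot('top','t4')
a=cv2.resize(cv2.imread('pics/t4.png')[140:260,165:380],None,fx=3.7,fy=3.7,interpolation=cv2.INTER_CUBIC)
cv2.imwrite('pics/t4z.png',a)
cv2.imwrite('pics/s4z.png',cv2.resize(cv2.imread('pics/s4.png')[130:310,190:390],None,fx=3.3,fy=3.3,interpolation=cv2.INTER_CUBIC))
print(robot.observe()['tool_pos'],robot.observe()['contact_force'])
E
```

```text
[0.54298353 0.13376435 0.00916104] [  0.65097549 -11.99145341  15.21412781]
```

View pics/t4z.png

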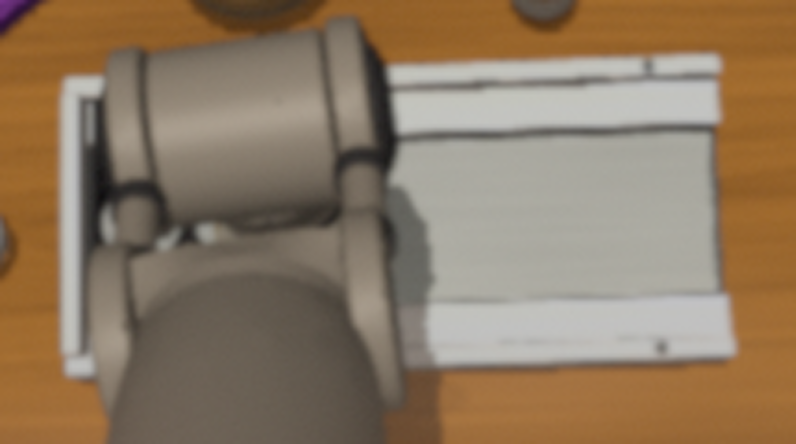

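View pics/s4z.png

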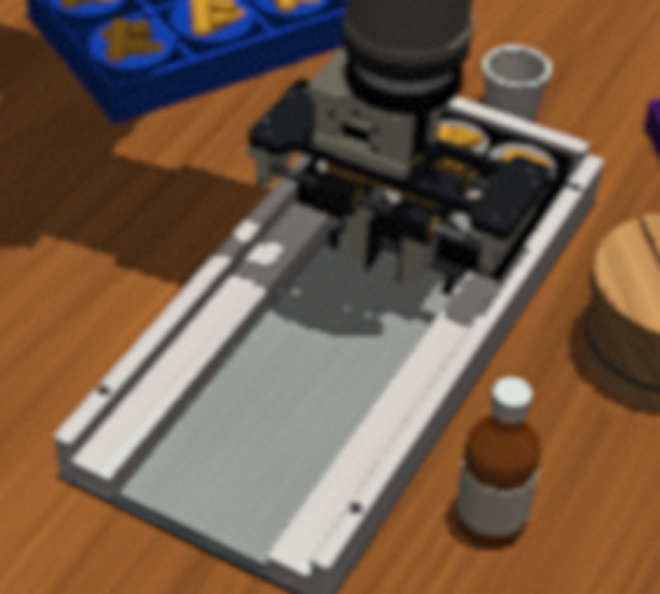

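The tray is nearly home: its front edge is about 10 mm short of the end bar (zoom column 97 against about 82), and a pin tip shows behind the tray at (446,283) in the scene crop. I'll nudge it 3 mm more.

Request:
arm_command:
  motion:
    - [[0, 0, 0, 0.005, 0, 0, -0.5], [0, 0, 0, 0.01, 0, 0, -0.5], [0, 0, 0, 0.012, 0, 0, -0.5], [0, 0, 0, 0.012, 0, 0, -0.5], [0, 0, 0, 0.012, 0, 0, -0.5]]

```text
time: 9.4
tool_pos: [0.543, 0.137, 0.0092]
tool_rot: [3.136, 0.003, 1.572]
contact_force: [0.7, -13.5, 15.8]
opening: 0.0229
```

```bash
python3 - <<'E'
from h import *
print(robot.observe()['tool_pos'],robot.observe()['contact_force'])
c=shot('top','t5'); c0=load('t0')
Z=lambda l:[(165+(u+.5)/3.7-.5,140+(v+.5)/3.7-.5) for u,v in l]
a=cv2.resize(c['image'][140:260,165:380],None,fx=3.7,fy=3.7,interpolation=cv2.INTER_CUBIC)
cv2.imwrite('pics/t5z.png',cv2.resize(a[60:400,40:240,::-1],None,fx=2,fy=1.6))
for v in(110,125,140,280,300,320): print(v,a[v,60:130:3].mean(1).astype(int))
E
```

```text
[0.54298286 0.1370329  0.00917396] [  0.71971527 -13.46502902  15.84536598]
110 [147 171 187 192 189 179 150 107  70  53  45  49  71  99 120 129 132 134
 135 135 134 133 128 116]
125 [145 171 187 192 190 180 151 108  71  52  44  46  66  94 118 132 139 142
 143 145 147 148 146 135]
140 [146 171 188 192 189 180 151 108  71  52  43  41  52  75 105 129 143 149
 151 152 151 150 150 144]
280 [139 168 186 192 190 180 155 126 113 115 117 118 119 119 119 117 118 114
 105  92  84  91 105 118]
300 [139 168 186 191 189 180 155 130 119 123 126 126 126 126 126 126 126 124
 114  97  80  70  77  97]
320 [141 168 186 191 188 180 156 130 121 129 133 134 135 136 137 137 138 136
 129 114  94  76  69  75]
```

View pics/t5z.png

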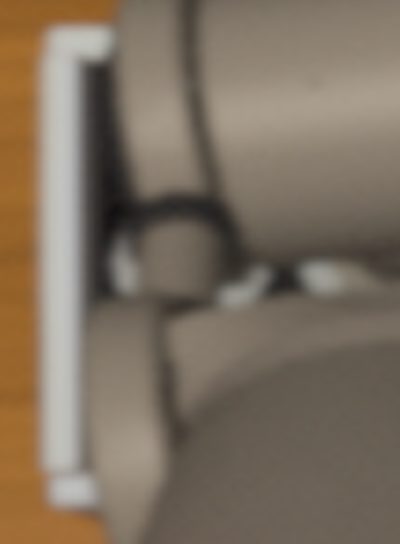

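Tray estimate is lane x 71–74 mm. I'll back off 3 mm still pressing, then lift slowly.

Request:
arm_command:
  motion:
    - [[0, 0, 0, -0.008, 0, 0, -0.5], [0, 0, 0, -0.014, 0, 0, -0.5], [0, 0, 0, -0.02, 0, 0, -0.5], [0, 0, 0, -0.02, 0, 0, -0.5]]

```text
time: 9.85
tool_pos: [0.5428, 0.1353, 0.0092]
tool_rot: [3.135, -0.003, 1.57]
contact_force: [1.3, 7.9, 13.9]
opening: 0.0231
```

```bash
python3 - <<'E'
from h import *
print(robot.observe()['tool_pos'],robot.observe()['contact_force'])
c=shot('scene','s6')
cv2.imwrite('pics/s6z.png',cv2.resize(c['image'][130:250,260:390,::-1],None,fx=4.6,fy=4.6,interpolation=cv2.INTER_CUBIC))
E
```

```text
[0.54283616 0.13529952 0.00917486] [ 1.30327018  7.86841483 13.88571566]
```

View pics/s6z.png

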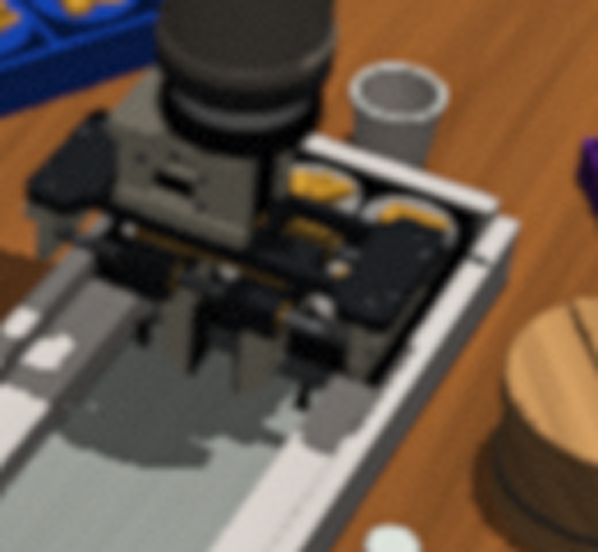

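Both pins show clear behind the tray, at (142,330) and (303,392) in the crop. The horizontal force has reversed, so the fingers are off the wall. Lifting now.

Request:
arm_command:
  motion:
    - [[0, 0, 0, -0.006, 0, 0, -0.5], [0, 0, 0, -0.006, 0, -0.01, -0.5], [0, 0, 0, -0.006, 0, -0.025, -0.5], [0, 0, 0, -0.006, 0, -0.045, -0.5], [0, 0, 0, -0.006, 0, -0.07, -0.5], [0, 0, 0, -0.006, 0, -0.12, -0.5], [0, 0, 0, -0.006, 0, -0.2, -0.5], [0, 0, 0, -0.006, 0, -0.3, -0.5]]

```text
time: 10.7
tool_pos: [0.5387, 0.1312, 0.0963]
tool_rot: [-3.137, 0.001, 1.571]
contact_force: [-0.1, 0.2, 0.0]
opening: 0.0228
```

Request:
arm_command:
  motion:
    - [[0, 0, 0, 0, 0, -0.15, -0.5], [0, 0, 0, -0.15, 0, -0.3, -0.5], [0, 0, 0, -0.3, 0, -0.45, -0.5], [0, 0, 0, -0.45, 0, -0.45, -0.5], [0, 0, 0, -0.6, 0, -0.45, -0.5], [0, 0, 0, -0.75, 0, -0.45, -0.5], [0, 0, 0, -0.9, 0, -0.45, -0.5], [0, 0, 0, -0.9, 0, -0.45, -0.5]]

```text
time: 11.5
tool_pos: [0.5393, -0.144, 0.2312]
tool_rot: [-3.14, 0.002, 1.565]
contact_force: [-0.4, 1.3, -0.2]
opening: 0.0232
```

```bash
python3 - <<'E'
from h import *
print(robot.observe()['tool_pos'],robot.observe()['contact_force'])
shot('scene','s7');c=shot('top','t7')
cv2.imwrite('pics/t7z.png',cv2.resize(c['image'][140:260,165:380,::-1],None,fx=3.7,fy=3.7,interpolation=cv2.INTER_CUBIC))
cv2.imwrite('pics/s7z.png',cv2.resize(cv2.imread('pics/s7.png')[130:310,190:390],None,fx=3.3,fy=3.3,interpolation=cv2.INTER_CUBIC))
P=cloud(c); print('plate z',np.median(P[185:210,300:350,2]))
E
```

```text
[ 0.53932847 -0.14404669  0.23118064] [-0.4123968   1.30519482 -0.18388206]
plate z 0.02218618412472173
```

View pics/t7z.png

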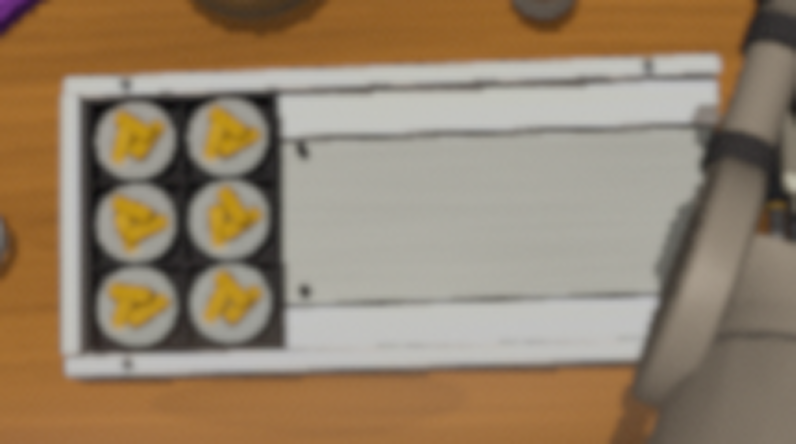

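View pics/s7z.png

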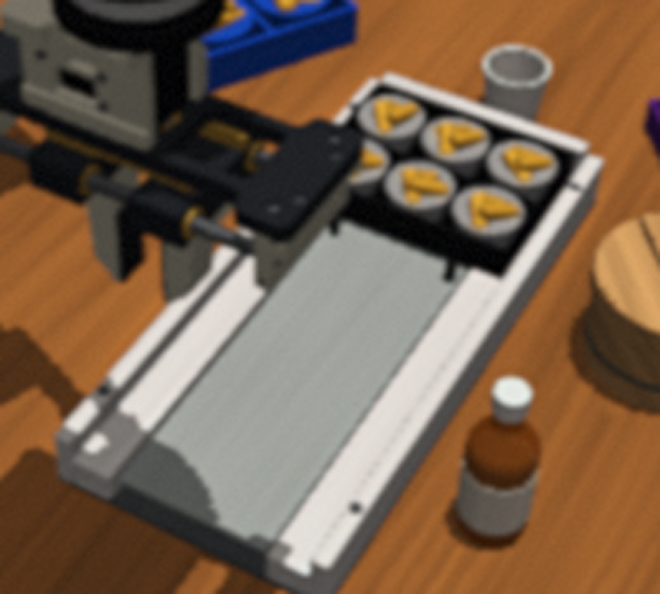

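The tray sits between the pins (zoom (303,148) and (305,291)) and the end bar. The plate is back up at 22 mm and the bystanders are in place. A quick numeric check of the tray, then I'll hand in.

```bash
python3 - <<'E'
from h import *
c=load('t7')
Z=lambda l:[(165+(u+.5)/3.7-.5,140+(v+.5)/3.7-.5) for u,v in l]
b=onplane(c,Z([(277,96),(285,349)]),.052); print('back lane x',b[:,1]-.133,'mid',b[:,1].mean()-.133+.06)
# cup centroids shift vs start (z~.06)
def cups(tag,z=.058):
    c=load(tag);h=cv2.cvtColor(c['image'],cv2.COLOR_RGB2HSV);m=cv2.inRange(h,(15,150,120),(35,255,255));s=np.zeros_like(m);s[155:240,180:310]=m[155:240,180:310]
    v,u=np.nonzero(s); return onplane(c,[(u.mean(),v.mean())],z)[0],len(u)
a,b=cups('t0'),cups('t7');print(a,b,b[0]-a[0])
for n,r in dict(box=(95,150,205,262),bottle=(112,150,300,320),cup=(190,218,140,168)).items():
    s=np.s_[r[0]:r[1],r[2]:r[3]]; print(n,np.abs(load('t0')['image'][s].astype(int)-c['image'][s]).mean())
E
```

```text
back lane x [0.0138774  0.01209872] mid 0.07298805817224732
(array([0.57599853, 0.10184948, 0.058     ]), 933) (array([0.57410343, 0.20169526, 0.058     ]), 923) [-0.0018951   0.09984578  0.        ]
box 1.9047315257841573
bottle 1.7991228070175438
cup 1.9447278911564625
```

```bash
python3 - <<'E'
from h import *
print(robot.observe()['tool_pos'],abs(robot.observe()['qvel']).max(), robot.hand_in())
E
```

```text
the job is handed in; nothing more can be done
[ 0.53956919 -0.13941903  0.23115985] 0.05189587870258253 None
```

I pressed the stop plate down until it bottomed and kept it down while pushing the tray past the pins. I then backed the fingers off the wall, lifted clear, and handed in at about 11.6 s. No verdict was reported.

**Pressing and pushing:** The plate bottomed with the fingertips at z ≈ 0.009 m. It stayed at 0.0091–0.0092 m at every reading of the push, with about 14–16 N downward force once the fingers were on the tray.

**Last checks:**
- **Tray:** Its centre is about 73 mm past the pin line, from the back edge in the top view, and it looks flat.
- **Stop:** The plate is back up at 22 mm, with both pins showing behind the tray.
- **Bystanders:** The wooden box, bottle and spare cup look unchanged in the pictures.
- **Robot:** It is clear of everything and reads near-zero force.

**Check that disagreed:** A rough colour-mask check gave a tray travel of 100 mm. By the edges and the fingertips it was about 148 mm. The mask's fixed window let in wood-coloured pixels, so I disregarded it.

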